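# Turn the lamp-tool carousel to its stop and hang the snuffer

## Robot

A 6-joint arm with a two-finger parallel gripper is mounted at the origin on the work surface. World frame = base frame: x ahead of the robot, y to its left, z up, the work surface at z = 0. Lengths are in mm, angles in degrees, forces in N, time in s.
With the tool pointing down it reaches from about 300 to 850 mm from the base axis. Payload 4.2 kg.
Tool frame: the origin (TCP) lies at the very end of the fingers, on their centre line; the grasp point (between the pads) lies 19 mm behind it (env.grasp_offset is the distance from the TCP to the grasp point, in mm); z points along the fingers, y is the line along which they close (so a half turn about z gives the same grasp; the last joint's range is limited). The gripper opens to 91 mm and grips with 3 to 60 N. Pads are 32 mm wide; open, the fingers measure 118 mm over their backs; the gripper's body (76 mm by 178 mm) begins 60 mm behind the grasp point.
Start: joints at [76.089, 18.312, 89.639, -0, 72.044, -1.146], TCP at [127.054, 560.803, 213.976] pointing down, gripper open.
Joint ranges: [-177.97, 177.97], [-48.28, 115.42], [12.27, 149.76], [-77.06, 257.06], [2.81, 150.46], [-146.56, 146.56]. Speed limits (degrees/s): [147.25, 147.25, 180, 180, 180, 180].

## Interface

Orientations are given as [roll, pitch, yaw] about the fixed x, y, z axes, in that order (R = Rz(yaw) Ry(pitch) Rx(roll)).
In Python, from workcell import env, eyes gives the robot as it stands.
- The arm moves only by the tool send_rows, never from a script. Its arguments are lists of equal length, an entry for each row: "grip": the opening, from -1 (shut) to 1 (fully open), so that 0 is half open; "xyz": the shift along the world's x, y, z in m, a list of three; "yaw": the turn about the world's z in degrees. A call has 1 to 8 rows; each row is the pose to reach, as a shift and turn from the pose commanded when the call began; what a row does not reach only later rows make up. A row lasts 1/12 s, in which the tool goes at most 41.7 mm and 7.16 degrees, less where a joint would pass 70% of its speed; a pose out of reach is approached as far as the arm can. A call with a gripper value outside its range is refused whole. The fingers move at their own pace and stop on an object; "grip_force" is the grip in N (left out, the last holds). Time passes only in rows, so rows that repeat a pose let the fingers close. It gives the time, the measured TCP pose, the force, the opening and the grip force at its end, in the units of the state.
- env.state(): the state, without advancing time (a new reading comes with each control period).
- eyes.grab_frame(name): name is "side" or "top"; returns a dict with "frame" (480x640x3 uint8, red, green, blue), "fx", "fy", "cx", "cy" (pixels), "pose" (4x4, takes a point from camera to world coordinates). Camera axes: x right, y down, z forward; pixel columns grow to the right and rows downward; lengths in mm; the calibration is good to about 2 mm. A picture is of the moment at which its call begins. There is no depth.
- env.job_done(): hands the job in; it is judged then, once.
The state is a dict: "time_s": time; "qpos": joint angles; "qvel": joint speeds; "effort": joint torques, N m; "ee_pos": TCP position; "ee_rot": TCP orientation; "force": force on the tool from outside, world axes, zero at the start; "torque": the same for the moment, N m; "gripper_width": finger opening in mm; "gripper_force": force on a finger pad.
Only numpy, scipy, OpenCV 4.12 (cv2) and the standard library are available. Lean on these libraries where they do the work, as an engineer would, in place of code of your own. Each camera call takes 0.05 s, during which the arm holds its last target. There are 200 camera calls.

## Task

Bring the carousel's empty hook round to the front: push its arm sideways with shut fingertips (do not grip the rack), counter-clockwise seen from above, until you feel it come up against its stop, lean on it there for a moment, and never shove it hard. Then hang the bell-footed snuffer on that hook by its eye, press it lightly down into the dip of the hook before you let go, and leave it hanging still. Do not disturb the diyas, the spice box or the bowl.

Things in the scene. Friction and masses are not known exactly. Their poses are not given: they have to be found in the camera images.
- plinth: Square marble slab 150 x 150 x 20 mm, fixed; origin at the centre of its underside. Its own -x side is the front: it looks towards the robot within 12 degrees. The carousel's round foot and post stand on its centre. The hidden stop holds the empty arm within 20 degrees of this front direction, differently each time; it can only be felt.
- hub (a point): Point on the carousel's turning axis at the height of the arms' centre line, 185 mm over the table; turns with the rack, its own -x points along the EMPTY arm. Hub 36 mm wide, its top 18 mm above this point. Four arms at 90 degrees; the other three carry a ladle, a spoon and a bell, part of the rack, hanging to 46 mm over the table or higher.
- arm (a point): Bar centre of the EMPTY arm, 60 mm from the axis; own -x outward. All arms: 8 mm round bar, level to 74 mm from the axis, 4 mm dip at 86 mm, then a tip sloping up and out to 116 mm, its top 12 mm above the level part's centre line. Turning takes about 2 N here, sideways. At the rubber-buffered stop it yields about 1 mm per 3.3 N here: 5 N or more for 0.2 s is enough, over 20 N on the rack is too much.
- hook (a point): Bar centre at the bottom of the dip of the EMPTY hook, 86 mm from the turning axis, 4 mm below the arms' centre line, 181 mm over the table; turns with the rack, its own -x points outward along the arm. The eye must pass inward over the sloping tip (it ends 30 mm farther out, top 16 mm above this point; with the eye centre 7 mm above this point it clears), then go down. Over 20 N between snuffer and rack is too much.
- snuffer_mid (a point): Centre, half-way up, of the loose steel snuffer that stands upright on the table: 134 mm tall, about 0.15 kg, bell foot 50 mm wide and 40 mm high, thin stem, round eye, and at the top a square grip bar 12 x 12 mm from 35 mm to 67 mm above this point (centre 51 mm above). Own z is up, own x runs through the eye's opening.
- snuffer_eye (a point): Centre of the snuffer's eye, 11 mm above snuffer_mid: a ring of 6 mm bar, 26 mm clear opening, 38 mm outside, opening along its own x. When hung it lies 9 mm below the hook point.
- snuffer: The same snuffer; origin at the centre of its foot's underside, 67 mm below snuffer_mid.
- carousel: The steel turning rack (hub, arms, hung utensils); origin on its upright axis, 165 mm below the arms' centre line, axes as for hub. It stays where it is left. The empty hook starts about 43 to 132 degrees clockwise (from above) of the front and must be turned counter-clockwise to its stop.
- diya_a: Glazed clay diya (open dish 76 mm wide, 26 mm high, short spout), loose; origin under its centre. Leave alone.
- diya_b: Second diya, the same. Leave alone.
- spice_box: Small plastic spice box with twist cap, 52 mm wide, 62 mm high, loose; origin under its centre. Leave alone.
- bowl: Glass bowl 100 mm wide, 45 mm high, loose; origin under its centre. Leave alone.
Not all that is in view belongs to the job. Of the things shaped like the plinth, the marble one is meant. Of the things that look like the snuffer, the smaller one is meant.

How it is judged:
By the outcome, as a careful person would: the job done as asked, in the order asked, and still so for the second after the job is handed in, with the robot touching nothing.
It also fails if it takes over 72 s, if anything falls off the work surface, if the arm or the gripper's body presses on something with over 40 N, if the wrist force passes 120 N, or if a joint passes its speed limit or range.

## Working session

There is one attempt and no reset: what is moved stays moved. The work goes in short steps, Python scripts to look and compute and a tool call to move; the robot and the scene stay as the last step left them, time stands still between calls to the robot, and variables do not carry over. Pictures are saved under pics/ and viewed, at most 11 in all, crops included, and the job is handed in when it is done.

Besides the shell and the picture viewer there is one more tool, called after "Call:" by a JSON object that holds its "name" and its "arguments". send_rows: Moves the arm, as the interface text tells. Its arguments: {"type":"object","properties":{"grip":{"type":"array"},"xyz":{"type":"array"},"yaw":{"type":"array"},"grip_force":{"type":"number"}},"required":["grip","xyz","yaw"]}

```bash
mkdir -p pics
cat > h.py <<'E'
import numpy as np, cv2
from workcell import env, eyes
def grab(n,f):
    d=eyes.grab_frame(n); cv2.imwrite(f'pics/{f}.png',d['frame'][:,:,::-1]); np.savez(f'pics/{f}.npz',**d); return d
def load(f): return dict(np.load(f'pics/{f}.npz'))
def ray(d,u,v):
    r=np.array([(u-d['cx'])/d['fx'],(v-d['cy'])/d['fy'],1.]); T=d['pose']; return T[:3,3],T[:3,:3]@r
def onz(d,u,v,z):
    o,r=ray(d,u,v); return o+r*(z-o[2])/r[2]
def tri(d1,p1,d2,p2):
    A=[];b=[]
    o1,r1=ray(d1,*p1);o2,r2=ray(d2,*p2)
    s=np.linalg.lstsq(np.c_[r1,-r2],o2-o1,rcond=None)[0]
    a=o1+s[0]*r1;c=o2+s[1]*r2; return (a+c)/2,np.linalg.norm(a-c)
def proj(d,p):
    T=d['pose']; q=T[:3,:3].T@(np.array(p)-T[:3,3]); return float(d['cx']+d['fx']*q[0]/q[2]),float(d['cy']+d['fy']*q[1]/q[2])
E
python3 - <<'E'
from h import *
for n in('side','top'):
    d=grab(n,n+'0'); print(n,d['fx'],d['cx'],d['cy'],d['pose'].round(3).tolist())
print(env.state())
E
```

```text
side 435.9887423062127 322.3809082588135 238.01894988655368 [[0.817, -0.355, 0.455, 126.101], [-0.577, -0.531, 0.62, -606.577], [0.022, -0.769, -0.639, 782.597], [0.0, 0.0, 0.0, 1.0]]
top 447.2864982924356 313.5383277548595 238.8781237742795 [[-0.016, -0.98, 0.196, 328.099], [-1.0, 0.017, 0.003, 34.839], [-0.006, -0.196, -0.981, 1276.127], [0.0, 0.0, 0.0, 1.0]]
{'time_s': 0.1, 'qpos': array([ 7.60885457e+01,  1.83504914e+01,  8.96974808e+01,  7.45742021e-04,
        7.20439731e+01, -1.14786380e+00]), 'qvel': array([ 0.07915211, -0.16288662, -0.07730923, -0.05769083,  0.05904999,
       -0.01324107]), 'effort': array([ 1.86165322e-03, -4.13331771e+01, -2.32512510e+01,  7.28694373e-02,
        4.22290759e-02, -6.58059071e-05]), 'ee_pos': array([126.94433003, 560.36866491, 213.19226729]), 'ee_rot': array([-1.79908087e+02, -2.55081508e-03,  1.67236177e+02]), 'force': array([0.55711648, 0.58357927, 0.28502874]), 'torque': array([-0.04380937,  0.06249529, -0.01754844]), 'gripper_force': 0.0, 'gripper_width': 91.09017178098864}
```

View pics/side0.png

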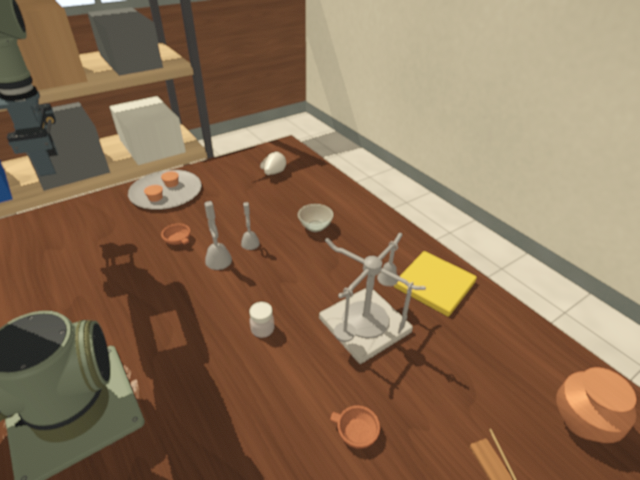

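View pics/top0.png

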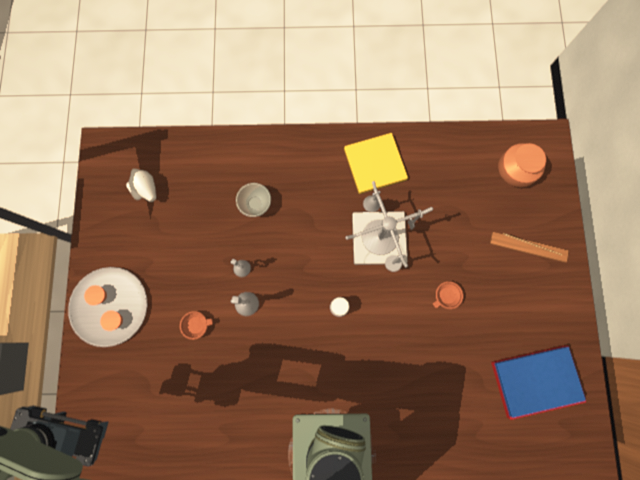

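The side view shows the rack's post at about (370,300), with the unladen arm reaching up-left to (328,240). In the top view that arm tip is at (347,237), pointing +y. The snuffer candidates are the large one at top (246,303) / side (218,250) and the small one at top (242,268) / side (250,235). The small one fits "the smaller one". The plinth candidates are the marble slab at (380,240), the yellow one at (376,162) and the blue one at (540,382); the white marble one fits. I'll confirm these in one crop.

Run:
```python
from h import *
s=load('side0')['frame'];t=load('top0')['frame']
def c(im,x,y,w,h,k): return cv2.resize(im[y:y+h,x:x+w,::-1],None,fx=k,fy=k,interpolation=cv2.INTER_CUBIC)
a=np.hstack([c(s,195,190,80,60,5)[:300,:400],c(t,205,250,80,60,5)])
b=np.hstack([c(s,315,225,120,90,3.3333)[:300,:400],c(t,335,172,107,80,3.75)[:300,:400].copy() if 0 else cv2.resize(t[172:277,320:460,::-1],(400,300),interpolation=cv2.INTER_CUBIC)])
cv2.imwrite('pics/crop.png',np.vstack([a,b]))
# marble top quad
d=load('top0');hsv=cv2.cvtColor(t,cv2.COLOR_RGB2HSV)
m=((hsv[...,1]<60)&(hsv[...,2]>185)).astype(np.uint8); m[:, :345]=0;m[:,415:]=0;m[:200]=0;m[275:]=0
cs=max(cv2.findContours(m,0,2)[0],key=cv2.contourArea); r=cv2.minAreaRect(cv2.convexHull(cs)); P=cv2.boxPoints(r)
W=np.array([onz(d,*p,20) for p in P]);print(r,W.round(1).tolist(),W.mean(0))
for i in range(4): e=W[(i+1)%4]-W[i];print(np.hypot(*e[:2]),np.degrees(np.arctan2(e[1],e[0])))
C=W.mean(0)
print('arm tip top @195',onz(d,347,237,195),'small bell',onz(d,242,268,20))
print(tri(d,(347,237),load('side0'),(328,240)), 'hub',tri(d,(389,224),load('side0'),(372,263)))
```

```text
((380.351806640625, 234.17630004882812), (60.391868591308594, 67.3829574584961), 9.090277671813965) [[509.6, -49.8, 20.0], [704.9, -86.6, 20.0], [673.1, -258.6, 20.0], [479.7, -216.9, 20.0]] [ 591.82711081 -152.98093703   20.        ]
198.8001810938207 -10.676607709171849
174.92323021741467 -100.48025255976123
197.87911815427077 167.84573070316475
169.8268634610517 79.85859399915103
arm tip top @195 [548.08945028 -44.274525   195.        ] small bell [499.1972382  242.62202298  20.        ]
(array([550.32679174, -45.33436738, 192.92407173]), np.float64(3.968328162743901)) hub (array([ 581.85441807, -150.97686679,  192.0979335 ]), np.float64(4.389048962139855))
```

View pics/crop.png

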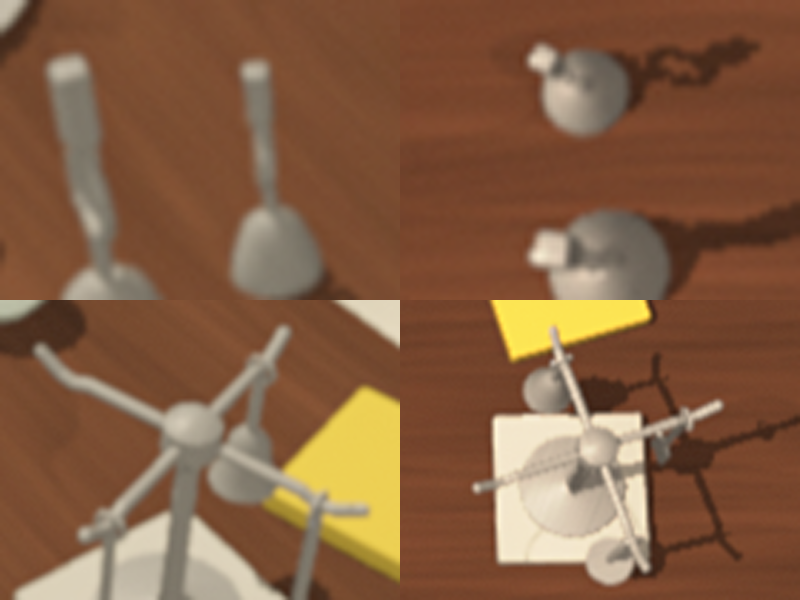

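The crop confirms both. The small snuffer's bar top is at side (246,204) / top (234,261). The empty arm goes from the hub at (389,224) to its tip at (347,238) in the top view. Next I'll refine the hub and the snuffer's yaw.

Run:
```python
from h import *
ds,dt=load('side0'),load('top0')
P=[(352.5,213),(404.7,211.5),(406.8,263),(354.3,264)]
W=np.array([onz(dt,*p,20) for p in P]);print('plinth',W.round(0).tolist(),W.mean(0))
for h in(('hubtop',(389.3,223.5),(372.6,260)),('tip',(347,237.5),(328,240.5)),('bartop',(234,261.4),(246,204))): print(h[0],tri(dt,h[1],ds,h[2]))
print('hub@197',onz(dt,389.3,223.5,197),'tip@193',onz(dt,347,237.5,193))
print('bell z10',onz(dt,242,268.4,10),'bar@134',onz(dt,234,261.4,134),'big bar',tri(dt,(234.5,299.5),ds,(209,205)))
a=cv2.resize(ds['frame'][196:256,228:273,::-1],(400,533),interpolation=cv2.INTER_CUBIC)
b=cv2.resize(dt['frame'][250:290,225:279,::-1],(400,296),interpolation=cv2.INTER_CUBIC)
b=cv2.copyMakeBorder(b,0,237,0,0,cv2.BORDER_CONSTANT)
cv2.imwrite('pics/crop2.png',np.clip(np.hstack([a,b])*1.3,0,255).astype(np.uint8))
```

```text
plinth [[654.0, -75.0, 20.0], [656.0, -226.0, 20.0], [506.0, -224.0, 20.0], [505.0, -75.0, 20.0]] [ 580.42752669 -150.19931719   20.        ]
hubtop (array([ 581.8438795 , -150.78293288,  199.85330094]), np.float64(5.594716601357453))
tip (array([549.67198953, -45.57182752, 191.89031815]), np.float64(4.83743763601216))
bartop (array([503.02360968, 244.20085374, 133.27728679]), np.float64(3.7086039882601223))
hub@197 [ 580.00554425 -149.78720655  197.        ] tip@193 [547.23626339 -44.38269773 193.        ]
bell z10 [499.41031861 244.2579807   10.        ] bar@134 [501.16648203 244.7044323  134.        ] big bar (array([402.97071956, 233.22924544, 175.83862739]), np.float64(4.782467101806132))
```

View pics/crop2.png

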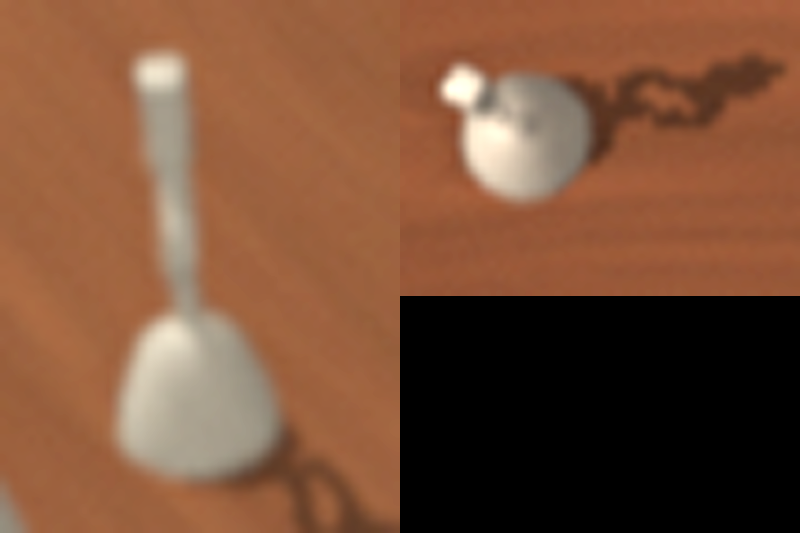

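The enlarged crop shows the small snuffer's eye edge-on in the side view. Its bar-top edges in the top view give an opening axis of about 150°. The hub is at about (580.5,-150), the empty arm at about 107°, and the snuffer at about (500,244.5). I'll move to the pushing start pose.

Call:
{"name": "send_rows", "arguments": {"grip": [-1,-1,-1,-1,-1,-1,-1,-1], "xyz": [[0,0,0.04],[0,0,0.08],[0.024,-0.032,0.09],[0.048,-0.064,0.09],[0.072,-0.096,0.09],[0.096,-0.128,0.09],[0.12,-0.16,0.09],[0.144,-0.192,0.09]], "yaw": [0,-7,-14,-21,-28,-35,-42,-49]}}

```text
time_s: 0.77
ee_pos: [271.6, 367.0, 303.7]
ee_rot: [-180.0, 0.0, 117.9]
force: [1.6, 0.5, 0.1]
gripper_width: 40.4
gripper_force: 0.0
```

Call:
{"name": "send_rows", "arguments": {"grip": [-1,-1,-1,-1,-1,-1,-1,-1], "xyz": [[0.024,-0.032,0],[0.048,-0.064,0],[0.072,-0.096,0],[0.096,-0.128,0],[0.12,-0.16,0],[0.144,-0.192,0],[0.168,-0.224,0],[0.192,-0.256,0]], "yaw": [-5,-11,-11,-11,-11,-11,-11,-11]}}

```text
time_s: 1.43
ee_pos: [463.6, 110.9, 303.8]
ee_rot: [-180.0, -0.0, 107.2]
force: [1.0, 1.1, 0.7]
gripper_width: 0.1
gripper_force: 0.0
```

Call:
{"name": "send_rows", "arguments": {"grip": [-1,-1,-1,-1,-1,-1,-1,-1], "xyz": [[0.024,-0.032,0],[0.048,-0.064,0],[0.072,-0.096,0],[0.096,-0.128,0],[0.12,-0.16,0],[0.14,-0.192,0],[0.14,-0.192,0],[0.14,-0.192,0]], "yaw": [0,0,0,0,0,0,0,0]}}

```text
time_s: 2.1
ee_pos: [603.3, -80.7, 302.4]
ee_rot: [-179.9, -0.1, 107.1]
force: [-0.1, -0.3, 0.1]
gripper_width: 0.4
gripper_force: 0.0
```

Call:
{"name": "send_rows", "arguments": {"grip": [-1,-1,-1,-1,-1,-1,-1,-1], "xyz": [[0,0,-0.03],[0,0,-0.06],[0,0,-0.09],[0,0,-0.11],[0,0,-0.125],[0,0,-0.125],[0,0,-0.125],[0,0,-0.125]], "yaw": [0,0,0,0,0,0,0,0]}}

```text
time_s: 2.77
ee_pos: [603.5, -78.5, 180.5]
ee_rot: [179.9, 0.0, 107.3]
force: [-0.5, -1.0, 0.5]
gripper_width: 0.6
gripper_force: 0.0
```

Run:
```python
from h import *
a=grab('side','s1')['frame'];b=grab('top','t1')['frame']
i=np.hstack([cv2.resize(a[190:340,290:450,::-1],(400,375)),cv2.resize(b[150:300,310,None].repeat(1,1) if 0 else b[150:300,310:470,::-1],(400,375))])
cv2.imwrite('pics/c3.png',i)
```

```text
(no output)
```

View pics/c3.png

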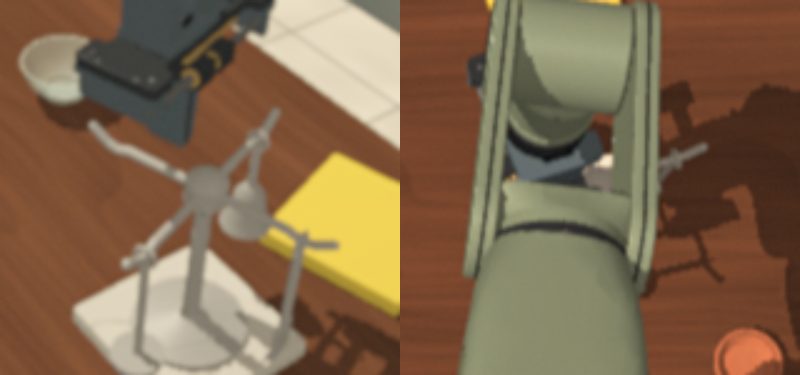

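The side crop shows the shut fingertip at (185,140), behind and clockwise of the empty arm whose tip is at (92,125). I'll compute the arc table.

```bash
cat >> h.py <<'E'
def push(th,hub=(580.5,-150),r=60,off=17.5):
    a=np.radians(th);u=np.array([np.cos(a),np.sin(a)]);t=np.array([-u[1],u[0]]);return np.array(hub)+r*u-off*t
E
python3 - <<'E'
from h import *
p=push(107.2)
print((p-[603.05,-79.2]).round(1))
for th in range(107,216,3):
    q=push(th+.2);print(th,(q-p).round(1),end=' ')
    if (th-107)%24==0:p=q;print('--base')
E
```

```text
[-23.6  -8.3]
107 [0. 0.] --base
110 [-3.3 -0.1] 113 [-6.5 -0.4] 116 [-9.8 -0.9] 119 [-13.   -1.6] 122 [-16.1  -2.4] 125 [-19.3  -3.4] 128 [-22.3  -4.5] 131 [-25.3  -5.8] --base
134 [-2.9 -1.5] 137 [-5.8 -3.1] 140 [-8.5 -4.8] 143 [-11.2  -6.7] 146 [-13.8  -8.8] 149 [-16.2 -10.9] 152 [-18.6 -13.2] 155 [-20.8 -15.6] --base
158 [-2.1 -2.5] 161 [-4.  -5.2] 164 [-5.8 -7.9] 167 [ -7.5 -10.7] 170 [ -9.  -13.6] 173 [-10.4 -16.6] 176 [-11.6 -19.6] 179 [-12.6 -22.7] --base
182 [-0.9 -3.2] 185 [-1.6 -6.3] 188 [-2.1 -9.6] 191 [ -2.5 -12.8] 194 [ -2.7 -16.1] 197 [ -2.7 -19.4] 200 [ -2.6 -22.6] 203 [ -2.3 -25.9] --base
206 [ 0.5 -3.2] 209 [ 1.1 -6.4] 212 [ 1.9 -9.6] 215 [  2.9 -12.7]
```

Call:
{"name": "send_rows", "arguments": {"grip": [-1,-1,-1,-1,-1,-1,-1,-1], "xyz": [[-0.004,-0.001,-0.003],[-0.008,-0.003,-0.003],[-0.012,-0.004,-0.003],[-0.015,-0.005,-0.003],[-0.018,-0.006,-0.003],[-0.02,-0.007,-0.003],[-0.022,-0.0075,-0.003],[-0.0236,-0.0083,-0.003]], "yaw": [0,0,0,0,0,0,0,0]}}

```text
time_s: 3.53
ee_pos: [579.3, -87.6, 176.0]
ee_rot: [180.0, 0.0, 107.2]
force: [-0.1, -0.1, 0.5]
gripper_width: 0.7
gripper_force: 0.0
```

Call:
{"name": "send_rows", "arguments": {"grip": [-1,-1,-1,-1,-1,-1,-1,-1], "xyz": [[-0.0033,-0.0001,0],[-0.0065,-0.0004,0],[-0.0098,-0.0009,0],[-0.013,-0.0016,0],[-0.0161,-0.0024,0],[-0.0193,-0.0034,0],[-0.0223,-0.0045,0],[-0.0253,-0.0058,0]], "yaw": [3,6,9,12,15,18,21,24]}}

```text
time_s: 4.2
ee_pos: [555.2, -93.4, 176.3]
ee_rot: [179.9, 0.1, 131.4]
force: [2.3, -0.4, -0.4]
gripper_width: 0.5
gripper_force: 0.8
```

Call:
{"name": "send_rows", "arguments": {"grip": [-1,-1,-1,-1,-1,-1,-1,-1], "xyz": [[-0.0029,-0.0015,0],[-0.0058,-0.0031,0],[-0.0085,-0.0048,0],[-0.0112,-0.0067,0],[-0.0138,-0.0088,0],[-0.0162,-0.0109,0],[-0.0186,-0.0132,0],[-0.0208,-0.0156,0]], "yaw": [3,6,9,12,15,18,21,24]}}

```text
time_s: 4.87
ee_pos: [534.3, -108.8, 176.3]
ee_rot: [179.9, 0.1, 155.4]
force: [2.0, 1.2, 0.1]
gripper_width: 0.5
gripper_force: 0.8
```

Run:
```python
from h import *
p=push(155.2)
for i in range(1,40):
    th=155.2+1.0*i;q=push(th);print(round(th,1),((q-p)/1000).round(4).tolist(),end=' ')
    if i%8==0:p=q;print('--base')
```

```text
156.2 [-0.0007, -0.0008] 157.2 [-0.0014, -0.0017] 158.2 [-0.0021, -0.0025] 159.2 [-0.0027, -0.0034] 160.2 [-0.0034, -0.0043] 161.2 [-0.004, -0.0052] 162.2 [-0.0047, -0.006] 163.2 [-0.0053, -0.007] --base
164.2 [-0.0006, -0.0009] 165.2 [-0.0012, -0.0018] 166.2 [-0.0017, -0.0028] 167.2 [-0.0023, -0.0037] 168.2 [-0.0028, -0.0047] 169.2 [-0.0033, -0.0057] 170.2 [-0.0038, -0.0066] 171.2 [-0.0042, -0.0076] --base
172.2 [-0.0005, -0.001] 173.2 [-0.0009, -0.002] 174.2 [-0.0013, -0.003] 175.2 [-0.0017, -0.004] 176.2 [-0.0021, -0.005] 177.2 [-0.0025, -0.0061] 178.2 [-0.0028, -0.0071] 179.2 [-0.0031, -0.0081] --base
180.2 [-0.0003, -0.001] 181.2 [-0.0006, -0.0021] 182.2 [-0.0009, -0.0032] 183.2 [-0.0011, -0.0042] 184.2 [-0.0014, -0.0053] 185.2 [-0.0016, -0.0063] 186.2 [-0.0018, -0.0074] 187.2 [-0.002, -0.0085] --base
188.2 [-0.0002, -0.0011] 189.2 [-0.0003, -0.0022] 190.2 [-0.0004, -0.0032] 191.2 [-0.0005, -0.0043] 192.2 [-0.0006, -0.0054] 193.2 [-0.0007, -0.0065] 194.2 [-0.0007, -0.0076]
```

Call:
{"name": "send_rows", "arguments": {"grip": [-1,-1,-1,-1], "xyz": [[-0.0007,-0.0008,0],[-0.0014,-0.0017,0],[-0.0021,-0.0025,0],[-0.0027,-0.0034,0]], "yaw": [1,2,3,4]}}

```text
time_s: 5.2
ee_pos: [530.9, -112.2, 176.1]
ee_rot: [180.0, 0.0, 159.3]
force: [1.9, 0.5, 1.3]
gripper_width: 0.2
gripper_force: 0.8
```

Call:
{"name": "send_rows", "arguments": {"grip": [-1,-1,-1,-1], "xyz": [[-0.0007,-0.0009,0],[-0.0013,-0.0018,0],[-0.002,-0.0026,0],[-0.0026,-0.0036,0]], "yaw": [1,2,3,4]}}

```text
time_s: 5.53
ee_pos: [528.0, -115.9, 175.9]
ee_rot: [180.0, -0.0, 163.3]
force: [0.6, 1.0, 1.2]
gripper_width: 0.5
gripper_force: 0.8
```

Call:
{"name": "send_rows", "arguments": {"grip": [-1,-1,-1,-1], "xyz": [[-0.0006,-0.0009,0],[-0.0012,-0.0018,0],[-0.0017,-0.0028,0],[-0.0023,-0.0037,0]], "yaw": [1,2,3,4]}}

```text
time_s: 5.87
ee_pos: [525.6, -119.7, 175.9]
ee_rot: [180.0, -0.0, 167.3]
force: [1.2, 0.6, 1.6]
gripper_width: 0.3
gripper_force: 0.8
```

Call:
{"name": "send_rows", "arguments": {"grip": [-1,-1,-1,-1], "xyz": [[-0.0005,-0.001,0],[-0.001,-0.002,0],[-0.0015,-0.0029,0],[-0.0019,-0.0039,0]], "yaw": [1,2,3,4]}}

```text
time_s: 6.2
ee_pos: [523.7, -123.5, 175.9]
ee_rot: [180.0, -0.0, 171.3]
force: [1.1, 0.9, 1.9]
gripper_width: 0.3
gripper_force: 0.8
```

Call:
{"name": "send_rows", "arguments": {"grip": [-1,-1,-1,-1], "xyz": [[-0.0005,-0.001,0],[-0.0009,-0.002,0],[-0.0013,-0.003,0],[-0.0017,-0.004,0]], "yaw": [1,2,3,4]}}

```text
time_s: 6.53
ee_pos: [522.0, -127.5, 176.0]
ee_rot: [180.0, -0.0, 175.3]
force: [0.9, 1.4, 1.1]
gripper_width: 0.4
gripper_force: 0.8
```

Call:
{"name": "send_rows", "arguments": {"grip": [-1,-1,-1,-1], "xyz": [[-0.0004,-0.001,0],[-0.0008,-0.0021,0],[-0.0011,-0.0031,0],[-0.0014,-0.0041,0]], "yaw": [1,2,3,4]}}

```text
time_s: 6.87
ee_pos: [520.6, -131.6, 175.9]
ee_rot: [180.0, -0.0, 179.3]
force: [1.0, 1.8, 0.3]
gripper_width: 0.6
gripper_force: 0.8
```

Call:
{"name": "send_rows", "arguments": {"grip": [-1,-1,-1,-1], "xyz": [[-0.0003,-0.001,0],[-0.0006,-0.0021,0],[-0.0009,-0.0032,0],[-0.0011,-0.0042,0]], "yaw": [1,2,3,4]}}

```text
time_s: 7.2
ee_pos: [519.5, -135.9, 176.0]
ee_rot: [180.0, -0.0, -176.7]
force: [0.7, 1.7, 0.2]
gripper_width: 0.6
gripper_force: 0.8
```

Call:
{"name": "send_rows", "arguments": {"grip": [-1,-1,-1,-1], "xyz": [[-0.0003,-0.001,0],[-0.0005,-0.0021,0],[-0.0007,-0.0032,0],[-0.0009,-0.0043,0]], "yaw": [1,2,3,4]}}

```text
time_s: 7.53
ee_pos: [518.6, -140.2, 176.0]
ee_rot: [180.0, -0.0, -172.7]
force: [1.3, 2.8, 0.0]
gripper_width: 0.1
gripper_force: 0.8
```

Call:
{"name": "send_rows", "arguments": {"grip": [-1,-1,-1,-1], "xyz": [[-0.0002,-0.0011,0],[-0.0003,-0.0022,0],[-0.0004,-0.0032,0],[-0.0004,-0.0032,0]], "yaw": [1,2,3,3]}}

```text
time_s: 7.87
ee_pos: [518.2, -143.5, 175.9]
ee_rot: [-180.0, -0.0, -169.7]
force: [-0.3, 1.9, 0.7]
gripper_width: 0.5
gripper_force: 0.6
```

Call:
{"name": "send_rows", "arguments": {"grip": [-1,-1,-1,-1], "xyz": [[-0.0001,-0.0011,0],[-0.0002,-0.0022,0],[-0.0003,-0.0033,0],[-0.0003,-0.0033,0]], "yaw": [1,2,3,3]}}

```text
time_s: 8.2
ee_pos: [518.0, -146.8, 176.0]
ee_rot: [-180.0, -0.0, -166.7]
force: [0.2, 2.3, 0.2]
gripper_width: 0.7
gripper_force: 0.6
```

Call:
{"name": "send_rows", "arguments": {"grip": [-1,-1,-1,-1], "xyz": [[0,-0.0011,0],[0,-0.0022,0],[0,-0.0033,0],[0,-0.0033,0]], "yaw": [1,2,3,3]}}

```text
time_s: 8.53
ee_pos: [517.8, -149.8, 175.9]
ee_rot: [180.0, -0.0, -163.7]
force: [-0.6, 2.5, 0.6]
gripper_width: 0.3
gripper_force: 1.4
```

Call:
{"name": "send_rows", "arguments": {"grip": [-1,-1,-1,-1], "xyz": [[0,-0.0011,0],[0,-0.0022,0],[0.0001,-0.0032,0],[0.0001,-0.0032,0]], "yaw": [1,2,3,3]}}

```text
time_s: 8.87
ee_pos: [517.6, -151.7, 175.9]
ee_rot: [179.8, -0.0, -160.7]
force: [-1.8, 7.3, 2.7]
gripper_width: 0.2
gripper_force: 3.6
```

The stop is felt. I'll lean a little more and hold.

Call:
{"name": "send_rows", "arguments": {"grip": [-1,-1,-1,-1,-1,-1], "xyz": [[0,-0.0006,0],[0.0001,-0.001,0],[0.0001,-0.001,0],[0.0001,-0.001,0],[0.0001,-0.001,0],[0.0001,-0.001,0]], "yaw": [0,0,0,0,0,0]}}

```text
time_s: 9.37
ee_pos: [517.6, -152.2, 175.9]
ee_rot: [179.8, -0.0, -160.7]
force: [-1.2, 8.3, 2.7]
gripper_width: 0.2
gripper_force: 4.0
```

Run:
```python
from h import *
print(env.state()['force'],env.state()['ee_pos'],env.state()['ee_rot'])
```

```text
[-1.15443382  8.25991918  2.67986226] [ 517.64148871 -152.15762684  175.90108244] [ 1.79751650e+02 -3.18317587e-03 -1.60748406e+02]
```

Call:
{"name": "send_rows", "arguments": {"grip": [-1,-1,-1,-1,-1,-1,-1,-1], "xyz": [[-0.001,0.003,0],[-0.003,0.01,0],[-0.006,0.02,0],[-0.01,0.03,0],[-0.01,0.035,0.03],[-0.01,0.035,0.07],[-0.01,0.04,0.11],[-0.01,0.07,0.124]], "yaw": [0,0,0,0,0,0,-7,-14]}}

```text
time_s: 10.03
ee_pos: [510.3, -86.6, 305.7]
ee_rot: [-179.7, 0.5, -175.3]
force: [0.9, 0.2, -0.5]
gripper_width: 0.4
gripper_force: 0.0
```

Call:
{"name": "send_rows", "arguments": {"grip": [-1,-0.8,-0.6,-0.4,-0.4,-0.4,-0.4,-0.4], "xyz": [[0,0.04,0],[0,0.08,0],[0,0.12,0],[0,0.16,0],[0,0.2,0],[0,0.24,0],[0,0.28,0],[0,0.31,0]], "yaw": [-7,-14,-21,-28,-35,-35,-35,-35]}}

```text
time_s: 10.7
ee_pos: [507.3, 227.8, 300.2]
ee_rot: [180.0, 0.1, 150.3]
force: [0.6, -1.2, 0.2]
gripper_width: 27.1
gripper_force: 0.0
```

Run:
```python
from h import *
a=grab('side','s2')['frame'];b=grab('top','t2')['frame']
print(env.state()['ee_pos'],env.state()['ee_rot'],env.state()['force'],env.state()['gripper_width'])
i=np.hstack([cv2.resize(a[210:350,300:440,::-1],(400,400),interpolation=cv2.INTER_CUBIC),cv2.resize(b[165:285,325:445,::-1],(400,400),interpolation=cv2.INTER_CUBIC)])
cv2.imwrite('pics/c4.png',i)
```

```text
[507.26143432 231.34658081 299.34465376] [ 1.79906136e+02 -5.78914659e-02  1.50648725e+02] [-0.29548733 -0.05346933  0.29952119] 27.204787530035624
```

View pics/c4.png

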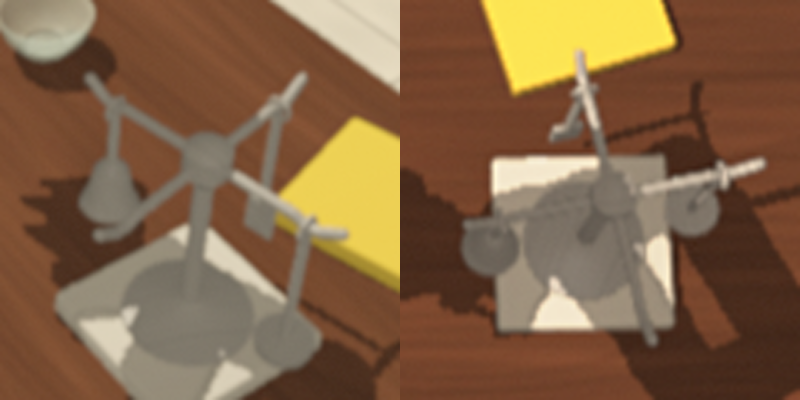

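The empty arm now points to the front, with its tip at side (334,292) / top (400.6,267) and the rest of the rack intact. I'll line up over the snuffer and measure the hook.

Call:
{"name": "send_rows", "arguments": {"grip": [0,0,0,0,0,0,0,0], "xyz": [[-0.008,0.018,-0.03],[-0.008,0.018,-0.06],[-0.008,0.018,-0.09],[-0.008,0.018,-0.12],[-0.008,0.018,-0.14],[-0.008,0.018,-0.14],[-0.008,0.018,-0.14],[-0.008,0.018,-0.14]], "yaw": [0,0,0,0,0,0,0,0]}}

```text
time_s: 11.47
ee_pos: [501.2, 243.8, 161.6]
ee_rot: [179.9, 0.1, 150.2]
force: [-0.4, -0.5, 0.6]
gripper_width: 45.3
gripper_force: 0.0
```

Run:
```python
from h import *
s,t=load('s2'),load('t2')
T,e=tri(t,(400.6,267),s,(334.3,292.2));H,f=tri(t,(388.6,222.6),s,(372.8,264))
print(T,e,H,f,onz(t,400.6,267,193),onz(t,388.6,222.6,197))
for h in (H[:2],(580.5,-150)):
  v=T[:2]-h; print(np.degrees(np.arctan2(v[1],v[0]))%360,np.hypot(*v))
a=grab('side','s3')['frame']
cv2.imwrite('pics/c5.png',cv2.resize(a[150:260,200:310,::-1],(550,550),interpolation=cv2.INTER_CUBIC))
```

```text
[ 473.01265345 -173.34018161  192.86358834] 2.8068820551731983 [ 585.89381553 -150.57119294  187.21102395] 2.8202620178646485 [ 471.72489817 -172.65041393  193.        ] [ 582.32196294 -148.16790712  197.        ]
191.40397695151896 115.15460736626463
192.2512171095504 109.99224402445842
```

View pics/c5.png

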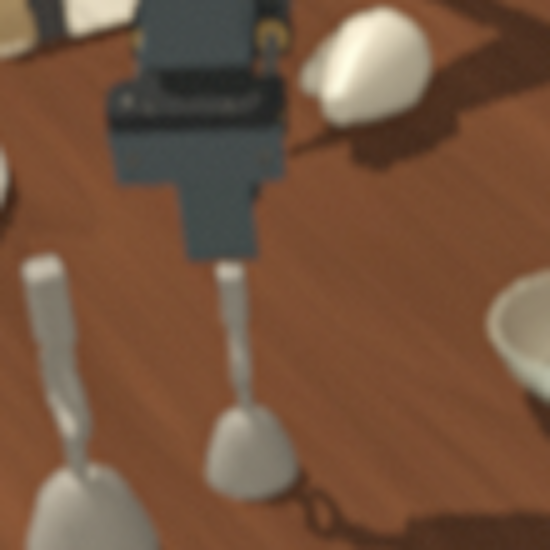

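The side crop shows the fingers at (220,255) directly above the small snuffer's bar at (230,270), face-on. The bowl and the large snuffer are clear. I'll descend and grip.

Call:
{"name": "send_rows", "arguments": {"grip": [0,0,0,0,-1,-1,-1,-1], "xyz": [[0,0,-0.02],[0,0,-0.04],[0,0,-0.054],[0,0,-0.054],[0,0,-0.054],[0,0,-0.054],[0,0,-0.054],[0,0,-0.054]], "yaw": [0,0,0,0,0,0,0,0], "grip_force": 20}}

```text
time_s: 12.18
ee_pos: [501.1, 244.1, 107.3]
ee_rot: [179.9, 0.1, 150.2]
force: [0.3, 0.5, 0.6]
gripper_width: 21.8
gripper_force: 0.0
```

Call:
{"name": "send_rows", "arguments": {"grip": [-1,-1,-1], "xyz": [[0,0,0],[0,0,0],[0,0,0]], "yaw": [0,0,0]}}

```text
time_s: 12.43
ee_pos: [500.5, 243.8, 106.4]
ee_rot: [180.0, 0.0, 150.2]
force: [0.9, -0.1, 2.2]
gripper_width: 11.7
gripper_force: 20.0
```

Call:
{"name": "send_rows", "arguments": {"grip": [-1,-1,-1,-1,-1,-1,-1,-1], "xyz": [[0,0,0.01],[0,0,0.03],[0,0,0.06],[0,0,0.09],[0,0,0.12],[0,-0.01,0.15],[-0.005,-0.035,0.165],[-0.01,-0.07,0.17]], "yaw": [0,0,0,0,0,4,8,12]}}

```text
time_s: 13.1
ee_pos: [491.5, 175.1, 279.7]
ee_rot: [179.7, 0.3, 162.6]
force: [0.8, -0.3, -0.8]
gripper_width: 11.7
gripper_force: 20.0
```

Call:
{"name": "send_rows", "arguments": {"grip": [-1,-1,-1,-1,-1,-1,-1,-1], "xyz": [[-0.008,-0.035,0],[-0.016,-0.07,0],[-0.024,-0.105,0],[-0.032,-0.14,0],[-0.038,-0.175,0],[-0.044,-0.21,0],[-0.048,-0.245,0],[-0.051,-0.275,0]], "yaw": [4,8,12,16,20,24,27,30]}}

```text
time_s: 13.77
ee_pos: [438.1, -103.2, 276.6]
ee_rot: [-180.0, 0.0, -167.7]
force: [0.3, 1.0, -1.5]
gripper_width: 11.8
gripper_force: 20.0
```

Call:
{"name": "send_rows", "arguments": {"grip": [-1,-1,-1,-1,-1,-1,-1,-1], "xyz": [[0,-0.025,-0.01],[0,-0.045,-0.025],[0,-0.06,-0.04],[0,-0.07,-0.05],[0,-0.076,-0.055],[0,-0.079,-0.056],[0,-0.079,-0.056],[0,-0.079,-0.056]], "yaw": [0,0,0,0,0,0,0,0]}}

```text
time_s: 14.43
ee_pos: [439.7, -179.8, 220.7]
ee_rot: [-180.0, 0.1, -167.7]
force: [0.5, 0.0, -0.2]
gripper_width: 11.7
gripper_force: 20.0
```

Run:
```python
from h import *
a=grab('side','s4')['frame'];b=grab('top','t4')['frame']
s=env.state();print(s['ee_pos'],s['ee_rot'],s['force'],s['gripper_width'])
i=np.hstack([cv2.resize(a[220:340,280:400,::-1],(400,400),interpolation=cv2.INTER_CUBIC),cv2.resize(b[190:310,335:455,::-1],(400,400),interpolation=cv2.INTER_CUBIC)])
cv2.imwrite('pics/c6.png',i)
```

```text
[ 439.74404184 -179.6771704   220.80108766] [-1.79970483e+02  7.67983806e-02 -1.67706984e+02] [-0.13956709 -1.11949292 -0.89155187] 11.623212229401593
```

View pics/c6.png

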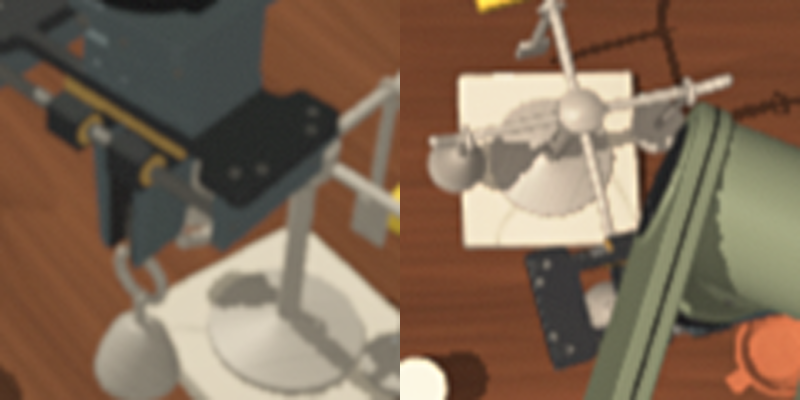

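The side crop shows the snuffer's eye at (140,270), just outside the hook tip, which shows at about (196,240) between the fingers. The top crop shows the arm running from the hub (583,110) to (608,240), towards the gripper. I'll check this with projections.

Run:
```python
from h import *
s,t=load('s4'),load('t4')
print('eye exp',proj(s,(439.7,-179.7,192.4)),'seen 322,301')
for th in(190,192,194,196):
    u=np.array([np.cos(np.radians(th)),np.sin(np.radians(th))]);P=np.r_[np.array([581.5,-150])+116*u,193]
    print(th,'tip side',proj(s,P),'top',proj(t,P),'s2 seen 334.3,292.2 / 400.6,267',proj(load('s2'),P))
# arm line in t2 via edge: brightness centroid across arm for several rows
f=t['frame'].astype(float)
a=onz(t,397.4,262,190);b=onz(t,389.9,223,199);print(a,b,np.degrees(np.arctan2(a[1]-b[1],a[0]-b[0]))%360)
# profile rows between hub and tip
for r in range(234,262,4):
    x0=int(389.9+(r-223)*.2)
    print(r,f[r,x0-7:x0+8].mean(1).astype(int),x0-7)
```

```text
eye exp (320.74301940194835, 302.32999184857044) seen 322,301
190 tip side (330.01884561730367, 292.55631724395005) top (399.66816944733523, 268.8369397454096) s2 seen 334.3,292.2 / 400.6,267 (330.01884561730367, 292.55631724395005)
192 tip side (331.631191435905, 293.70150414387683) top (401.28467757336847, 268.49495686664136) s2 seen 334.3,292.2 / 400.6,267 (331.631191435905, 293.70150414387683)
194 tip side (333.30335542345705, 294.81165916032177) top (402.8855826861835, 268.09686361843393) s2 seen 334.3,292.2 / 400.6,267 (333.30335542345705, 294.81165916032177)
196 tip side (335.0332316543193, 295.88481212706677) top (404.46882224773117, 267.64320039760827) s2 seen 334.3,292.2 / 400.6,267 (335.0332316543193, 295.88481212706677)
[ 484.57135654 -166.06447512  190.        ] [ 580.78119628 -150.98769184  199.        ] 188.90623374106772
234 [104 110 111 108 126 188 213 173 121 114 115 123 142 154 191] 385
238 [169 170 170 170 168 167 196 214 175 144 161 170 162 150 194] 385
242 [178 177 175 169 165 168 197 215 176 146 159 153 177 211 220] 386
246 [178 174 176 176 172 168 190 214 174 156 211 223 217 208 208] 387
250 [182 178 176 173 168 186 202 212 180 186 218 222 222 218 211] 388
254 [222 224 224 224 222 213 200 192 172 201 221 223 222 221 218] 389
258 [223 223 223 223 223 220 203 196 186 169 202 222 223 219 205] 389
```

Consistent with the arm at about 192° and 59 mm left to go inward along it. I'll enter over the tip.

Call:
{"name": "send_rows", "arguments": {"grip": [-1,-1,-1,-1,-1,-1,-1,-1], "xyz": [[0.005,0.001,0],[0.01,0.002,0],[0.015,0.003,0],[0.02,0.004,0],[0.024,0.005,0],[0.028,0.006,0],[0.032,0.007,-0.0005],[0.036,0.0075,-0.001]], "yaw": [0,0,0,0,0,0,0,0]}}

```text
time_s: 15.2
ee_pos: [475.7, -172.6, 218.9]
ee_rot: [180.0, -0.0, -167.8]
force: [-0.4, 0.3, -1.4]
gripper_width: 11.3
gripper_force: 20.0
```

Run:
```python
from h import *
a=grab('side','s5')['frame']
s=env.state();print(s['ee_pos'],s['ee_rot'],s['force'],s['gripper_width'])
d=load('s5');u=np.array([-.978,-.208,0]);e=s['ee_pos']-[0,0,28.4]
print('eye',proj(d,e),'tip',proj(d,np.array([581.5,-150,193])+116*u))
cv2.imwrite('pics/c7.png',cv2.resize(a[250:340,290:380,::-1],(540,540),interpolation=cv2.INTER_CUBIC))
```

```text
[ 476.37579072 -172.60294736  218.69902577] [ 1.79991434e+02  3.02148165e-02 -1.67750118e+02] [ 0.39093095 -0.68174769 -2.44074815] 11.466597219170588
eye (334.73332070465864, 292.34343035425553) tip (331.6420077079869, 293.7010594038555)
```

View pics/c7.png

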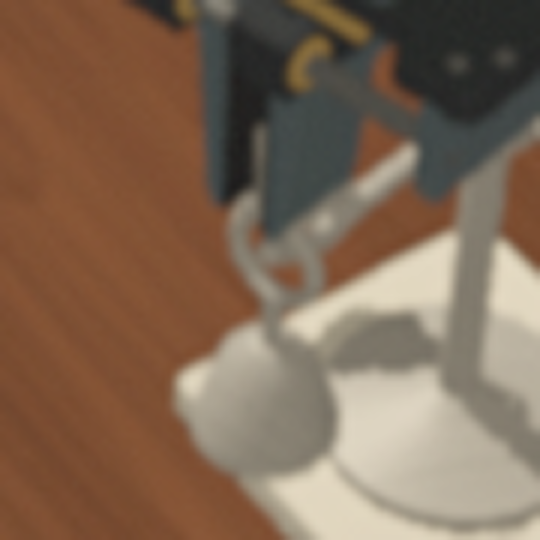

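The crop shows the tip at (270,245) inside the ring, which is centred near (278,245), so it is threaded with no contact force. I'll continue inward and down.

Call:
{"name": "send_rows", "arguments": {"grip": [-1,-1,-1,-1,-1,-1,-1,-1], "xyz": [[0.003,0.0007,-0.0005],[0.006,0.0014,-0.001],[0.009,0.002,-0.0015],[0.012,0.0027,-0.002],[0.015,0.0034,-0.003],[0.018,0.004,-0.0035],[0.021,0.0047,-0.004],[0.021,0.0047,-0.004]], "yaw": [0,0,0,0,0,0,0,0]}}

```text
time_s: 15.92
ee_pos: [496.8, -167.9, 214.8]
ee_rot: [180.0, 0.0, -167.7]
force: [-0.1, -0.0, -0.0]
gripper_width: 11.7
gripper_force: 20.0
```

Call:
{"name": "send_rows", "arguments": {"grip": [-1,-1,-1,-1,-1,-1,-1,-1], "xyz": [[0,0,-0.002],[0,0,-0.004],[0,0,-0.006],[0,0,-0.008],[0,0,-0.01],[0,0,-0.0115],[0,0,-0.0125],[0,0,-0.0125]], "yaw": [0,0,0,0,0,0,0,0]}}

```text
time_s: 16.58
ee_pos: [496.1, -168.0, 202.2]
ee_rot: [180.0, -0.0, -167.8]
force: [0.3, -0.1, -0.9]
gripper_width: 11.8
gripper_force: 20.0
```

Call:
{"name": "send_rows", "arguments": {"grip": [-1,-1,-1,-1], "xyz": [[0,0,-0.001],[0,0,-0.0015],[0,0,-0.002],[0,0,-0.002]], "yaw": [0,0,0,0]}}

```text
time_s: 16.92
ee_pos: [496.4, -168.2, 201.0]
ee_rot: [-180.0, 0.0, -167.8]
force: [-0.2, -0.4, 1.5]
gripper_width: 11.8
gripper_force: 20.0
```

Call:
{"name": "send_rows", "arguments": {"grip": [-1,-1,-1,-1], "xyz": [[0,0,-0.0005],[0,0,-0.001],[0,0,-0.001],[0,0,-0.001]], "yaw": [0,0,0,0]}}

```text
time_s: 17.25
ee_pos: [496.5, -168.3, 200.7]
ee_rot: [-179.9, 0.1, -167.8]
force: [-1.5, -1.1, 7.5]
gripper_width: 11.8
gripper_force: 20.0
```

A light press of 7.5 N at the expected depth. I'll hold it, ease off a little, and release gently.

Call:
{"name": "send_rows", "arguments": {"grip": [-1,-1,-1,-1,-1,-1], "xyz": [[0,0,0],[0,0,0],[0,0,0],[0,0,0.0005],[0,0,0.001],[0,0,0.001]], "yaw": [0,0,0,0,0,0]}}

```text
time_s: 17.75
ee_pos: [496.4, -168.1, 200.8]
ee_rot: [-180.0, 0.0, -167.8]
force: [-1.2, -0.1, 3.5]
gripper_width: 11.7
gripper_force: 20.0
```

Call:
{"name": "send_rows", "arguments": {"grip": [-0.7,-0.65,-0.6,-0.55,-0.5,-0.5,-0.5,-0.5], "xyz": [[0,0,0],[0,0,0],[0,0,0],[0,0,0],[0,0,0],[0,0,0],[0,0,0],[0,0,0]], "yaw": [0,0,0,0,0,0,0,0]}}

```text
time_s: 18.42
ee_pos: [496.3, -168.0, 200.4]
ee_rot: [180.0, -0.0, -167.8]
force: [-0.7, -0.8, 0.1]
gripper_width: 22.9
gripper_force: 0.0
```

Run:
```python
from h import *
a=grab('side','s6')['frame'];b=grab('top','t6')['frame']
s=env.state();print(s['ee_pos'],s['ee_rot'],s['force'],s['gripper_width'])
i=np.hstack([cv2.resize(a[240:340,300:400,::-1],(400,400),interpolation=cv2.INTER_CUBIC),cv2.resize(b[190:290,335:435,::-1],(400,400),interpolation=cv2.INTER_CUBIC)])
cv2.imwrite('pics/c8.png',i)
```

```text
[ 496.27942524 -168.05434362  200.47714057] [ 1.79997223e+02  2.88386582e-03 -1.67764074e+02] [-0.11498292  0.04545227  0.85591106] 22.832950832069784
```

View pics/c8.png

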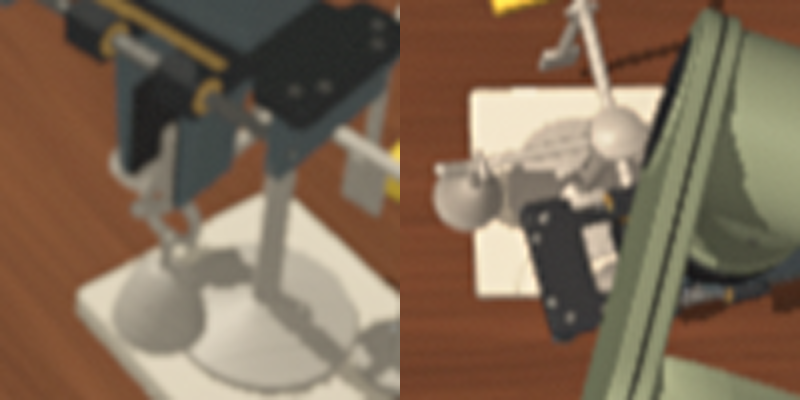

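The crop shows the snuffer hanging with its eye on the hook at (170,225), and the bar free between the opened fingers. I'll retreat straight up.

Call:
{"name": "send_rows", "arguments": {"grip": [-0.5,-0.5,-0.5,-0.5,-0.5,-0.5,-0.5,-0.5], "xyz": [[0,0,0.003],[0,0,0.008],[0,0,0.014],[0,0,0.02],[0,0,0.028],[0,0,0.04],[0,0,0.06],[0,0,0.09]], "yaw": [0,0,0,0,0,0,0,0]}}

```text
time_s: 19.18
ee_pos: [495.0, -167.6, 290.0]
ee_rot: [179.9, -0.2, -167.8]
force: [-0.1, -1.0, -0.7]
gripper_width: 23.0
gripper_force: 0.0
```

Call:
{"name": "send_rows", "arguments": {"grip": [-0.5,-0.5,-0.5,-0.5,-0.5,-0.5,-0.5,-0.5], "xyz": [[-0.01,0.03,0.02],[-0.02,0.06,0.03],[-0.03,0.09,0.03],[-0.04,0.12,0.03],[-0.05,0.15,0.03],[-0.06,0.18,0.03],[-0.07,0.21,0.03],[-0.07,0.24,0.03]], "yaw": [0,0,0,0,0,0,0,0]}}

```text
time_s: 19.85
ee_pos: [424.4, 73.1, 321.8]
ee_rot: [180.0, 0.1, -167.8]
force: [0.1, 0.4, 0.0]
gripper_width: 23.0
gripper_force: 0.0
```

Call:
{"name": "send_rows", "arguments": {"grip": [-0.5,-0.5,-0.5,-0.5,-0.5,-0.5,-0.5,-0.5], "xyz": [[0,0,0],[0,0,0],[0,0,0],[0,0,0],[0,0,0],[0,0,0],[0,0,0],[0,0,0]], "yaw": [0,0,0,0,0,0,0,0]}}

```text
time_s: 20.52
ee_pos: [426.3, 71.5, 320.4]
ee_rot: [180.0, -0.0, -167.8]
force: [0.5, 0.2, 0.5]
gripper_width: 22.9
gripper_force: 0.0
```

Run:
```python
from h import *
a=grab('side','s7')['frame'].astype(int);b=grab('top','t7')['frame']
c=[grab('side',f's8{k}')['frame'] for k in range(5)]
print('motion',[int((abs(x.astype(int)-a)[230:350,290:440].max(2)>25).sum()) for x in c])
i=np.hstack([cv2.resize(c[-1][220:340,300:420,::-1],(400,400),interpolation=cv2.INTER_CUBIC),cv2.resize(b[175:295,325:445,::-1],(400,400),interpolation=cv2.INTER_CUBIC)])
cv2.imwrite('pics/c9.png',i)
```

```text
motion [0, 0, 0, 0, 0]
```

View pics/c9.png

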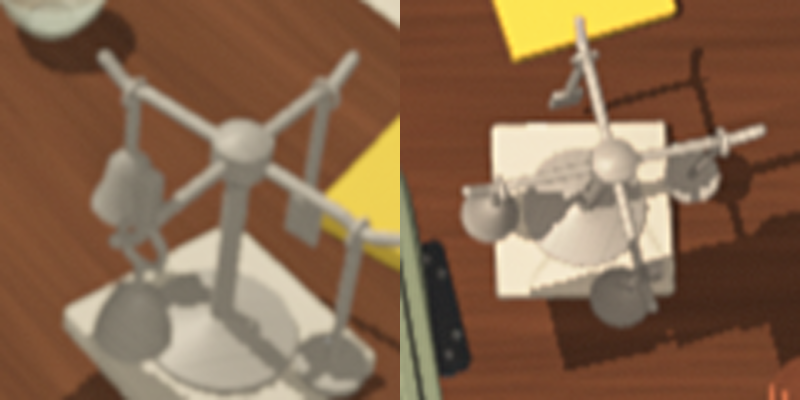

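The snuffer hangs by its eye at side crop (150,250). There is no motion between frames, and the arm tip is still at top (400.6,266.5), where the stop left it. I'll let it settle briefly and hand in.

Call:
{"name": "send_rows", "arguments": {"grip": [-0.5,-0.5,-0.5,-0.5,-0.5,-0.5,-0.5,-0.5], "xyz": [[0,0,0],[0,0,0],[0,0,0],[0,0,0],[0,0,0],[0,0,0],[0,0,0],[0,0,0]], "yaw": [0,0,0,0,0,0,0,0]}}

```text
time_s: 21.53
ee_pos: [426.3, 72.0, 320.5]
ee_rot: [180.0, 0.0, -167.8]
force: [0.6, 0.2, -0.5]
gripper_width: 22.7
gripper_force: 0.0
```

Call:
{"name": "send_rows", "arguments": {"grip": [-0.5,-0.5,-0.5,-0.5,-0.5,-0.5,-0.5,-0.5], "xyz": [[0,0,0],[0,0,0],[0,0,0],[0,0,0],[0,0,0],[0,0,0],[0,0,0],[0,0,0]], "yaw": [0,0,0,0,0,0,0,0]}}

```text
time_s: 22.2
ee_pos: [426.2, 72.0, 320.5]
ee_rot: [180.0, -0.0, -167.8]
force: [-0.4, 0.5, -0.2]
gripper_width: 22.6
gripper_force: 0.0
```

```bash
python3 -c "
from h import *
print(env.job_done())"
```

```text
the job is handed in; nothing more can be done
None
```

The job is handed in at about 22 s: I pushed the empty hook counter-clockwise to its stop and leaned on it at about 8 N, then hung the small snuffer by its eye, pressed it into the dip at about 7.5 N and left it hanging still, without going near the diyas, spice box or bowl.

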